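# Turn the supply stand to bring the tape to the pointer

### The arm

A 6-joint arm with a two-finger parallel gripper is mounted at the origin on a cart in front of the work surface, level with it; the furniture and walls round the work are solid. World frame = base frame: x ahead of the robot, y to its left, z up, the work surface at z = 0. Lengths are in m, angles in rad, forces in N, time in s.
With the tool pointing down it reaches from about 0.2 to 0.875 m from the base axis. Payload 3.4 kg.
Tool frame: the origin (TCP) lies between the finger pads; the fingertips stand 25 mm ahead of it and the grasp point (between the pads) lies 6 mm ahead of it (r.nose_length is the z of the fingertips in the tool frame, in m); z points along the fingers, y is the line along which they close (so a half turn about z gives the same grasp; the last joint's range is limited). The gripper opens to 94 mm and grips with 3 to 60 N. Pads are 16 mm wide; open, the fingers measure 119 mm over their backs; the gripper's body (75 mm by 177 mm) begins 78 mm behind the grasp point.
Start: joints at [1.217, 0.276, 1.505, -0, 1.361, -0.121], TCP at [0.133, 0.56, 0.23] pointing down, gripper open.
Joint ranges: [-2.89, 2.89], [-0.75, 2.08], [0.22, 2.7], [-1.18, 4.32], [0.11, 2.71], [-2.7, 2.7]. Speed limits (rad/s): [2.57, 2.57, 3.14, 3.14, 3.14, 3.14].

### API

Orientations are given as a unit quaternion [w, x, y, z].
In Python, from plant import r, gripper_to, inverse_kinematics, vision, models, telemetry gives the robot as it stands. Calls block until the motion is done:
- r.move_to(position, orientation): joint-space move of the TCP to a pose.
- r.move_l(position, rot=None, vel=0.15, guard=None): straight line of the TCP; rot=None keeps the orientation; vel is the mean speed in m/s. With guard (N) it stops when the force on the tool has changed by that much, and returns True; else False.
- r.movej(angles): joint-space move.
- gripper_to(opening, f_grip=None): finger opening in m; f_grip is the grip in N (None keeps the last); returns when the fingers have stopped.
- r.hold(seconds).
- inverse_kinematics(position, orientation): joint angles nearest the present ones, or None.
- vision.snapshot(name): name is "scene" or "top"; returns the picture (420x560x3 uint8, red, green, blue); there is no depth.
- vision.get_calibration(name): a dict with "fx", "fy", "cx", "cy" (pixels), "position" and "orientation" of the camera in the world. Camera axes: x right, y down, z forward; pixel columns grow to the right and rows downward; lengths in m; the calibration is good to about 2 mm. A picture is of the moment at which its call begins. get_calibration takes no time and is no camera call.
A pose or a line that the arm cannot do raises r.PlanningError and nothing moves.
- r.sign_off(): hands the job in; it is judged then, once.
Trained networks look in the newest picture that a camera, given by its name, has taken for a name from the list of things; names that differ only in an ending like _2 or _b are one class to them, and where a whole thing is asked for, a point or a joint stands for the part that bears it (a point fixed in the world has none). Each returns a list of dicts, best first, with "score" (0 to 1); they miss things now and then, are a little off and sometimes report something else, mostly with a low value. They report only what shows in the picture. A call takes as long as a camera call. They do not tell look-alikes from the thing itself.
- models.boxes_of(thing, camera): "at" ([x, y, z] in m, in world coordinates, good to about 4 mm: the middle of the surface that is visible of it).
- models.regions_of(thing, camera): "pixels" (420x560 bool, what is visible of it).
- models.mark_of(thing, camera): "at" ([x, y, z] in m, in world coordinates, good to about 4 mm: a listed point, or the origin of a listed thing).
Readings, each from a call of its own:
- telemetry.current_t(): time.
- telemetry.current_joints(): joint angles.
- telemetry.current_dq(): joint speeds.
- telemetry.current_joint_efforts(): joint torques, N m.
- telemetry.current_ee_pos(): TCP position.
- telemetry.current_tool_rot(): TCP orientation.
- telemetry.current_wrist_force(): force on the tool from outside, world axes, zero at the start.
- telemetry.current_torque(): the same for the moment, N m.
- telemetry.current_opening(): finger opening in m.
- telemetry.current_finger_force(): force on a finger pad.
Only numpy, scipy, OpenCV 4.12 (cv2) and the standard library are available. Lean on these libraries where they do the work, as an engineer would, in place of code of your own. Each camera call takes 0.05 s, during which the arm holds its last target. There are 200 camera calls.

### The job

Bring the roll of masking tape that lies in the rotary stand round to the pick-up place: gently push on one of the arms with a fingertip, turning the stand either way, until the middle of the roll lines up with the fixed pointer. Leave the things lying in their trays, without touching or lifting them, do not spin the stand, and leave everything else on the table where it is.

Things in the scene. Friction and masses are not known exactly. Their poses are not given: they have to be found in the camera images.
- stand: Turning part of a rotary stand: a hub with three level wooden arms 120 degrees apart, each with a tray at its end. An arm is a bar on edge, 14 mm wide, underside 36 mm and top 66 mm above the table, bare from 30 to 100 mm from the axis. Origin: on the vertical axis at table height; +x runs along the arm to tray0, z up.
- hub (a point): Top of the stand's dark steel hub (radius 30 mm), on the axis, 77 mm above the table. The stand turns about it either way without stops, with light friction (about 1 to 2 N pushed 75 mm from the axis); it hardly coasts and stays where it is left.
- base: Fixed foot of the stand, does not turn: a grey disc (radius 78 mm, up to 14 mm high) and a dark steel bar flat on the table (30 mm wide, 8 mm high) running out under the trays to the pointer: a dark steel cone (tip 236 mm from the axis, 52 mm up, aimed level at the axis) on a post 67 mm high, 268 mm out. Origin: on the axis at table height; +x points along the bar to the pointer, z up.
- tape: The roll of masking tape, a flat ring 94 mm across and 25 mm high, lying loose in one of the three trays (not the other roll at the back of the table). Origin: centre of its underside.
- tube: A paint tube lying loose in another tray, 43 x 116 x 34 mm, cap at one end. Origin: centre of its underside.
- ink_bottle: A small ink bottle lying on its side loose in the remaining tray, 90 x 31 x 30 mm. Origin: centre of its underside.
- tray0 (a point): Centre of the floor of tray 0, a round grey tray 128 mm across with a rim 56 mm above the table; this point is 165 mm from the axis, 48 mm above the table, and turns with the stand. Which thing lies in which tray varies.
- tray1 (a point): Centre of the floor of tray 1, a round grey tray 128 mm across with a rim 56 mm above the table; this point is 165 mm from the axis, 48 mm above the table, and turns with the stand. Which thing lies in which tray varies.
- tray2 (a point): Centre of the floor of tray 2, a round grey tray 128 mm across with a rim 56 mm above the table; this point is 165 mm from the axis, 48 mm above the table, and turns with the stand. Which thing lies in which tray varies.
- teal_bottle: Bystander: paint bottle, 65 mm across and 154 mm tall, at the left. Origin: centre of its underside.
- mug: Bystander: white mug with a spoon in it, 78 x 110 x 136 mm, at the left. Origin: centre of its underside.
- jar: Bystander: glass jar, 72 mm across and 90 mm tall, at the left near the robot. Origin: centre of its underside.
- cup: Bystander: clear beaker, 67 mm across and 94 mm tall, at the right. Origin: centre of its underside.
There are look-alikes about, which are no part of the job. Leave any green look-alike of the ink_bottle alone. Leave any purple look-alike of the tube alone.

How it is judged:
By the outcome, as a careful person would: the job done as asked, in the order asked, and still so for the second after the job is handed in, with the robot touching nothing.
It also fails if it takes over 51 s, if anything falls off the work surface, if the arm or the gripper's body presses on something with over 40 N, if the wrist force passes 120 N, or if a joint passes its speed limit or range.

## Working session

There is one attempt and no reset: what is moved stays moved. The work goes in short steps, each a Python script; the robot and the scene stay as the last script left them, time stands still between calls to the robot, and variables do not carry over. Pictures are saved under pics/ and viewed, at most 10 in all, crops included, and the job is handed in when it is done.

```bash
mkdir -p pics
python3 - <<'E'
from plant import *
import cv2
for c in ["scene","top"]:
    im=vision.snapshot(c); cv2.imwrite(f"pics/{c}0.png",im[:,:,::-1])
    k=vision.get_calibration(c); print(c,{a:(b if not hasattr(b,'tolist') else b.tolist()) for a,b in k.items()})
for c in ["top","scene"]:
  for n in ["hub","stand","base","tape","tube","ink_bottle","tray0","tray1","tray2"]:
    print(c,n,[(d["at"],round(d["score"],2)) for d in models.mark_of(n,c)][:4])
print(telemetry.current_t())
E
```

```text
scene {'fx': 439.8842963620699, 'fy': 439.8842963620699, 'cx': 277.82580729378844, 'cy': 201.28724860658454, 'position': [-0.38539473820798914, -0.6946716426010373, 0.946445706917814], 'orientation': [-0.4065754787518186, 0.7956593314171889, -0.4023910971218197, 0.19925865944440102]}
top {'fx': 503.96629948449396, 'fy': 503.96629948449396, 'cx': 272.07993545570304, 'cy': 203.18249588312202, 'position': [0.18397524195443585, -0.008946984817896915, 1.7025028845123238], 'orientation': [0.07436795662185859, -0.6887063940838153, 0.7176562925801772, -0.07157063291625271]}
top hub []
top stand [([0.5571, -0.0568, -0.0017], 0.74)]
top base [([0.5566, -0.0567, -0.0007], 0.6)]
top tape [([0.5593, 0.1005, 0.0491], 0.82), ([0.5562, -0.0583, -0.0008], 0.49)]
top tube [([0.7023, -0.135, 0.0481], 0.83), ([0.6698, 0.2426, 0.002], 0.51), ([0.6804, -0.4091, 0.0014], 0.43)]
top ink_bottle [([0.3045, -0.3279, -0.0004], 0.46), ([0.4253, -0.153, 0.0451], 0.44)]
top tray0 [([0.7084, -0.136, 0.0486], 0.77), ([0.5526, 0.1088, 0.0476], 0.67), ([0.4224, -0.1494, 0.0494], 0.57)]
top tray1 [([0.7084, -0.136, 0.0
[... 203 characters left out ...]
ub [([0.5587, -0.0649, 0.0738], 0.68)]
scene stand [([0.5596, -0.0582, -0.0033], 0.79)]
scene base [([0.5585, -0.0612, 0.0007], 0.74)]
scene tape [([0.5533, 0.1055, 0.0458], 0.69)]
scene tube [([0.7042, -0.1412, 0.0471], 0.6), ([0.6644, 0.238, -0.0001], 0.56)]
scene ink_bottle [([0.4206, -0.1499, 0.049], 0.79), ([0.3051, -0.3263, -0.0003], 0.61)]
scene tray0 [([0.5494, 0.1065, 0.0465], 0.96), ([0.4223, -0.147, 0.0448], 0.96), ([0.7033, -0.1373, 0.0527], 0.82)]
scene tray1 [([0.5494, 0.1065, 0.0465], 0.96), ([0.4223, -0.147, 0.0448], 0.96), ([0.7033, -0.1373, 0.0527], 0.82)]
scene tray2 [([0.5494, 0.1065, 0.0465], 0.96), ([0.4223, -0.147, 0.0448], 0.96), ([0.7033, -0.1373, 0.0527], 0.82)]
1.0
```

View pics/top0.png

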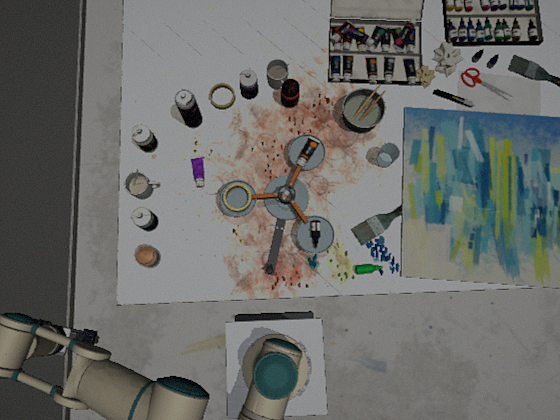

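View pics/scene0.png

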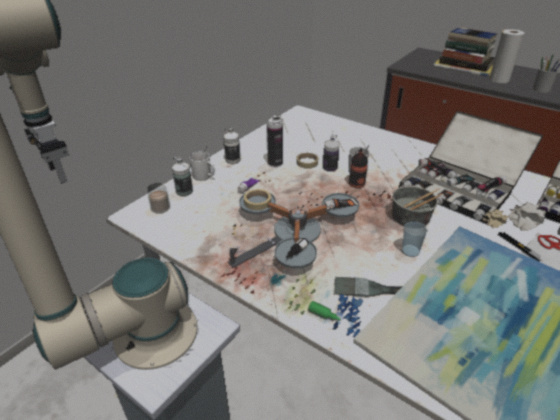

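The rolls that could be meant are the one in the tray at top (237,196) and the one at the back at (221,95). The one in the stand fits the description. The pointer is near (270,268). I'll check both in one close crop.

Run:
```python
import cv2
im=cv2.imread("pics/top0.png")[125:285,200:350]
cv2.imwrite("pics/crop.png",cv2.resize(im,None,fx=3.75*1,fy=3.75,interpolation=cv2.INTER_CUBIC))
```

```text
(no output)
```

View pics/crop.png

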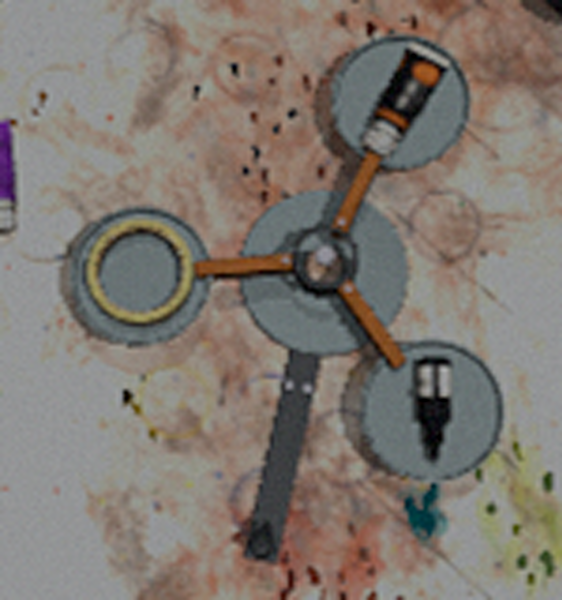

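The roll in the stand's tray is the masking tape (top view (237,197)), and the purple tube at the left is a look-alike. The pointer post is at about (270,269), roughly 75–80° counter-clockwise from the tape. Next I'll work out the geometry and check reachability.

```bash
cat > h.py <<'E'
from plant import *
import numpy as np
from scipy.spatial.transform import Rotation as R
def q2R(q): return R.from_quat([q[1],q[2],q[3],q[0]]).as_matrix()
def bp(c,px,z):
    k=vision.get_calibration(c); d=q2R(k["orientation"])@[(px[0]-k["cx"])/k["fx"],(px[1]-k["cy"])/k["fy"],1]
    p=np.array(k["position"]); return (p+d*(z-p[2])/d[2])
def proj(c,P):
    k=vision.get_calibration(c); v=q2R(k["orientation"]).T@(np.array(P)-k["position"])
    return v[0]/v[2]*k["fx"]+k["cx"],v[1]/v[2]*k["fy"]+k["cy"]
def quat(th,s):  # tool down, y along radial direction th
    y=s*np.array([np.cos(th),np.sin(th),0]); z=np.array([0,0,-1.]); x=np.cross(y,z)
    q=R.from_matrix(np.c_[x,y,z]).as_quat(); return [q[3],q[0],q[1],q[2]]
E
python3 - <<'E'
from h import *
f=lambda p:(p[0]/3.75+200-.37,p[1]/3.75+125-.37)
hub=bp("top",f((323,254)),.077); tape=bp("top",f((140,271)),.073); post=bp("top",f((262,538)),.067)
b1=bp("top",f((299,375)),.008); b2=bp("top",f((261,557)),.008)
an=lambda a,b:np.degrees(np.arctan2(*(b-a)[1::-1]))%360
print(hub,tape,post,b1,b2); 
m=lambda a: np.array(a)
H=m([.5575,-.058,0])
for h in (hub,H): print(an(h,tape),an(h,post),np.hypot(*(tape-h)[:2]),np.hypot(*(post-h)[:2]))
print("bar",an(b1,b2))
for n,p in dict(a=(.5526,.1088),b=(.5494,.1065),t=(.7084,-.136),t2=(.7033,-.1373),i=(.4224,-.1494),i2=(.4223,-.147)).items(): print(n,an(H,m([*p,0])))
print("arm edge pts",an(H,bp("top",f((200,269)),.066)),an(H,bp("top",f((270,264)),.066)))
print(telemetry.current_tool_rot(),r.nose_length)
for s in(1,-1):
  for th in (91,170):
    t=np.radians(th); print(s,th,inverse_kinematics(H+[.065*np.cos(t),.065*np.sin(t),.07],quat(t,s)))
E
```

```text
[ 0.55964977 -0.05615544  0.077     ] [0.55199343 0.10600028 0.073     ] [0.3134626  0.00753289 0.067     ] [ 0.46387893 -0.03122031  0.008     ] [0.30135483 0.0096776  0.008     ]
92.70326583171996 165.49563685826323 0.1623363770337263 0.25429180920620376
91.92307290714871 164.9686217410116 0.16409270349928132 0.25268322317482755
bar 165.8752368653935
a 91.68266547469447
b 92.81897433519018
t 332.6656204546129
t2 331.458418666301
i 214.07976244869553
i2 213.35627135324194
arm edge pts 92.24116491578619 92.83659639790469
[2.62367096e-06 1.16174784e-01 9.93228784e-01 4.63211926e-05] 0.025
1 91 [-1.12490767e-01  3.84759608e-01  1.77810742e+00 -4.44089210e-16
  9.78725625e-01 -1.70074039e+00]
1 170 None
-1 91 [-1.12490767e-01  3.84759608e-01  1.77810742e+00 -4.44089210e-16
  9.78725625e-01  1.44085227e+00]
-1 170 [-2.34844812e-01  3.07784836e-01  1.90848868e+00 -4.44089210e-16
  9.25319140e-01 -6.03118863e-02]
```

```bash
cat >> h.py <<'E'
H=np.array([.5585,-.057,0]); Z=.067; RAD=.065
def pose(armdeg,gap,z=Z):  # tool on the clockwise side of an arm at armdeg; gap pad-to-arm (m)
    t=np.radians(armdeg); u=np.array([np.cos(t),np.sin(t),0]); n=np.array([np.sin(t),-np.cos(t),0])
    return H+RAD*u+n*(.015+gap)+[0,0,z], quat(t,-1)
def go(armdeg,gap,z=Z,vel=.1,guard=None): 
    p,q=pose(armdeg,gap,z); return r.move_l(p,q,vel=vel,guard=guard)
def look(tag):
    import cv2
    im=vision.snapshot("top"); cv2.imwrite(f"pics/{tag}.png",cv2.resize(im[125:285,200:350],None,fx=3.75,fy=3.75,interpolation=cv2.INTER_CUBIC)[:,:,::-1])
    print("tape",[(d["at"],d["score"]) for d in models.mark_of("tape","top")][:2],"t",telemetry.current_t())
E
python3 - <<'E'
from h import *
gripper_to(0.0)
r.move_to(*pose(92.4,.02,.2))
print(telemetry.current_t())
print(go(92.4,.02,guard=8,vel=.12))
print(go(92.4,.0,vel=.04), telemetry.current_wrist_force())
for a in np.linspace(92.4,162.5,10)[1:]:
    if go(a,0,vel=.05,guard=12): print("guard",a);break
print(telemetry.current_wrist_force(),telemetry.current_ee_pos())
go(a,.012,vel=.05); go(a,.012,.2,vel=.2)
r.move_to([.55,.2,.28],quat(np.radians(160),-1))
look("p1")
E
```

```text
4.9583
False
False [ 0.03850792 -0.13497505  0.74629459]
[-0.43823636  0.0657419  -0.3167588 ] [ 0.50108752 -0.02320361  0.06698562]
tape [([0.4024, -0.0217, 0.0489], 0.65), ([0.5585, -0.0586, 0.0002], 0.39)] t 12.0917
```

View pics/p1.png

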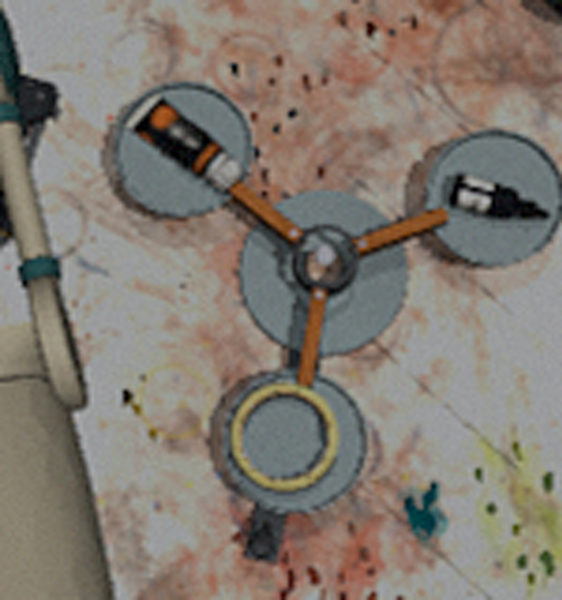

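The tape at crop (285,437) is now a few degrees short of the pointer post (263,538). The things in the trays are undisturbed. I'll measure the remaining angle precisely from both cameras.

```bash
cat > meas.py <<'E'
from h import *
import cv2
def meas(tag):
    P={}
    for c in("top","scene"):
        im=vision.snapshot(c); P[c]=im
        g=[d for d in models.regions_of("tape",c)]
        g=min(g,key=lambda d:np.hypot(*(np.argwhere(d["pixels"]).mean(0)[::-1]-proj(c,H+[-.155,.035,.06]))))
        m=g["pixels"].astype(np.uint8)
        cs=max(cv2.findContours(m,0,1)[0],key=cv2.contourArea)
        e=cv2.fitEllipse(cv2.convexHull(cs)); t=bp(c,e[0],.068)
        print(c,"tape ellipse",e,t[:2],m.sum())
    tr=[];tp=[]
    for i in range(4):
        for c in("top","scene"):
            T=[d["at"] for d in models.mark_of("tray0",c)][:3]
            if len(T)==3: tr.append(np.mean(T,0)[:2])
            tp+= [d["at"][:2] for d in models.mark_of("tape",c)[:1]]
    print("axis",np.mean(tr,0),np.std(tr,0),len(tr),"tape",np.mean(tp,0),np.std(tp,0))
    a=cv2.resize(P["top"][215:285,225:325],None,fx=7.5,fy=7.5,interpolation=cv2.INTER_CUBIC)
    cv2.imwrite(f"pics/{tag}_t.png",a[:,:,::-1])
    b=cv2.resize(P["scene"][190:275,220:340],None,fx=6.5,fy=6.5,interpolation=cv2.INTER_CUBIC)
    cv2.imwrite(f"pics/{tag}_s.png",b[:,:,::-1])
E
python3 -c "
from meas import *
meas('m1')"
```

```text
top tape ellipse ((275.6248779296875, 241.40032958984375), (27.606403350830078, 28.429773330688477), 145.78024291992188) [ 0.39913083 -0.01585204] 219
scene tape ellipse ((256.33868408203125, 236.52407836914062), (25.390748977661133, 30.720294952392578), 92.26978302001953) [ 0.38919645 -0.02573715] 434
axis [ 0.55926667 -0.06016667] [0.00123333 0.0002    ] 8 tape [ 0.4025 -0.0187] [0.0005 0.0041]
```

View pics/m1_t.png

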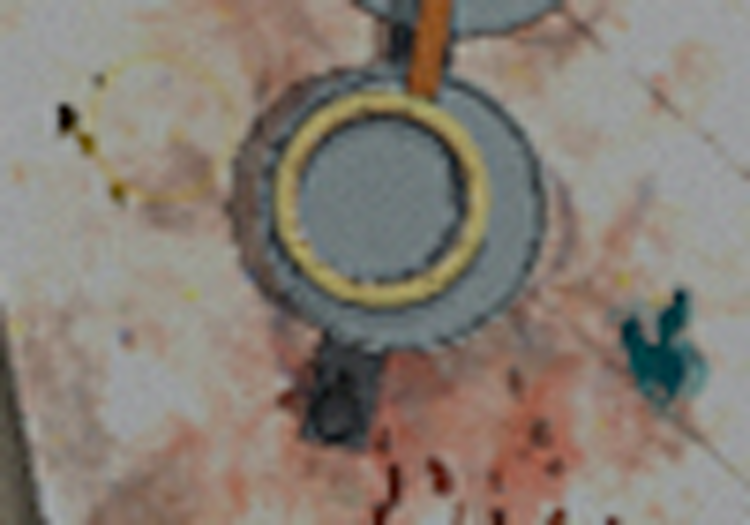

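View pics/m1_s.png

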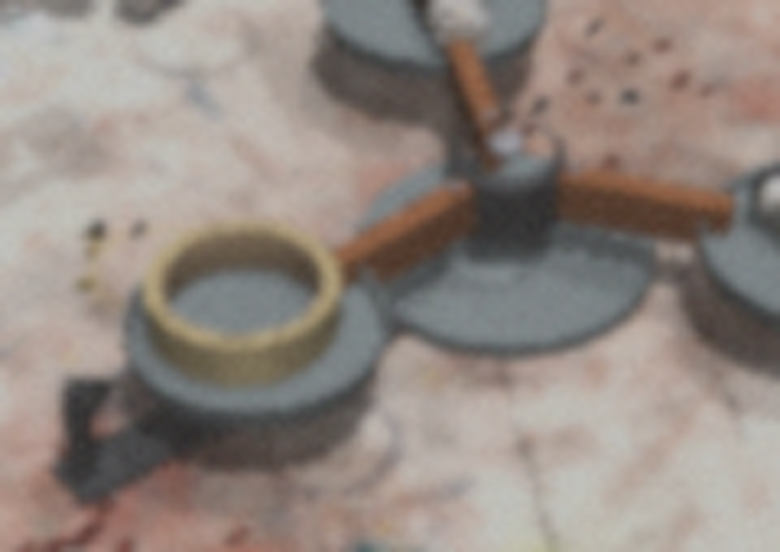

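The tape lies 5–7 mm clockwise of its tray centre, just as it did before the turn, so it hasn't slipped. I'll fit the bar line and the roll centre numerically.

```bash
cat > fit.py <<'E'
from h import *
import cv2
A=np.array([.559,-.058])
def grid(c,im,z,N=500):  # rectify plane z to 1 mm/px map, centred on A
    k=vision.get_calibration(c)
    X,Y=np.meshgrid(np.arange(-300,300),np.arange(-300,300))  # dx,dy mm
    P=np.stack([A[0]+X/1e3,A[1]+Y/1e3,np.full(X.shape,z)],-1)-k["position"]
    v=P@q2R(k["orientation"])
    return cv2.remap(im,(v[...,0]/v[...,2]*k["fx"]+k["cx"]).astype(np.float32),(v[...,1]/v[...,2]*k["fy"]+k["cy"]).astype(np.float32),1)
def bar(c,im):
    g=grid(c,im,.008).astype(float).sum(2); out=[]
    for rad in range(95,225,5):
        s=np.arange(-35,36); t=np.radians(165.3); u=np.array([np.cos(t),np.sin(t)]); n=np.array([-u[1],u[0]])
        p=rad*u+s[:,None]*n; v=g[(p[:,1]+300).round().astype(int),(p[:,0]+300).round().astype(int)]
        # best 30 mm dark window
        cum=np.convolve(v-np.median(v),np.ones(30),'valid'); w=np.argmin(cum); out.append((rad,s[w]+14.5))
    out=np.array(out); f=np.polyfit(out[:,0],out[:,1],1); 
    med=np.median(out[:,1]); return 165.3+np.degrees(np.arctan(f[0])),f[1],165.3+np.degrees(np.median(out[:,1]/out[:,0])),out[:,1]
def ring(c,im,at):
    hsv=cv2.cvtColor(im,cv2.COLOR_RGB2HSV); g=grid(c,im,.073); h=cv2.cvtColor(g,cv2.COLOR_RGB2HSV).astype(int)
    m=((h[...,0]>20)&(h[...,0]<34)&(h[...,1]>60)&(h[...,2]>90)).astype(np.float32)
    K=np.zeros((101,101),np.float32); cv2.circle(K,(50,50),47,1,-1); cv2.circle(K,(50,50),40,-.3,-1); K-=0
    s=cv2.filter2D(m,-1,K); p=((np.array(at)-A)*1e3+300).astype(int)
    w=s[p[1]-25:p[1]+25,p[0]-25:p[0]+25]; j=np.argwhere(w>=w.max()*.985).mean(0)
    return A+(p-25+[j[1],j[0]]-300)/1e3,w.max()
def ang(p): d=np.array(p)-A; return np.degrees(np.arctan2(d[1],d[0])),np.hypot(*d)
E
python3 - <<'E'
from fit import *
for c in("top","scene"):
    im=cv2.imread(f"pics/{c}0.png")[:,:,::-1].copy(); print(c,bar(c,im))
    p,s=ring(c,im,(.552,.106)); print(" before",p,s,ang(p))
    im=vision.snapshot(c); p,s=ring(c,im,(.401,-.021)); print(" now",p,s,ang(p))
E
```

```text
top (np.float64(165.39010610888167), np.float64(-0.7861538461538464), np.float64(165.09890028126566), array([-0.5, -0.5, -0.5, -1.5, -0.5, -0.5, -1.5, -1.5,  0.5, -0.5, -0.5,
        0.5,  0.5, -0.5, -0.5,  0.5, -1.5, -1.5, -0.5, -0.5, -1.5,  0.5,
       -1.5,  0.5, -0.5, -0.5]))
 before [0.55266667 0.10666667] 1644.2 (np.float64(92.20259816176579), np.float64(0.16478841652926407))
 now [ 0.4   -0.015] 1690.4 (np.float64(164.866916851513), np.float64(0.16471186963907614))
scene (np.float64(165.05710652653676), np.float64(9.936923076923074), np.float64(168.55367435696465), array([ 9.5, 10.5, 13.5, 12.5,  7.5,  7.5,  7.5,  7.5,  7.5,  7.5,  9.5,
       10.5,  9.5,  9.5, 10.5,  9.5,  8.5,  7.5,  8.5,  9.5,  9.5, 10.5,
        9.5,  9.5,  8.5,  9.5]))
 before [0.5455 0.098 ] 523.9 (np.float64(94.94596654710415), np.float64(0.1565830450591634))
 now [ 0.3925 -0.0265] 491.5 (np.float64(169.28687697720895), np.float64(0.16945353345386455))
```

Run:
```python
from fit import *
f=lambda p:(p[0]/6.5+220-.4,p[1]/6.5+190-.4)
h=bp("scene",f((513,160)),.077)[:2]
for n,p,z in (("tape",(244,288),.073),("post",(90,386),.067)):
    q=bp("scene",f(p),z)[:2]; d=q-h; print(n,q,np.degrees(np.arctan2(d[1],d[0])),np.hypot(*d))
print(h); P=np.array([.559,-.058]); 
for z,rd in((.052,.236),(.067,.268)): 
  t=np.radians(165.1); x=proj("top",[*(P+rd*np.array([np.cos(t),np.sin(t)])),z]); print("top crop px",(x[0]-225+.5)*7.5,(x[1]-215+.5)*7.5)
```

```text
tape [ 0.39574701 -0.02384266] 161.72983315705414 0.1587649357891889
post [ 0.30648056 -0.00553587] 164.16503166270022 0.24949582074743562
[ 0.54650842 -0.07361516]
top crop px 347.4835921884561 363.9340508120054
top crop px 330.8488049726436 433.73149535372545
```

Both cameras put the middle of the roll within about 1 mm (0.3°) of the bar and pointer line. The arm is clear and nothing was disturbed, so no further push is needed.

```bash
python3 -c "
from plant import *
print(telemetry.current_t()); print(r.sign_off())"
```

```text
13.1917
the job is handed in; nothing more can be done
None
```

I turned the stand about 73° counter-clockwise with one gentle fingertip push; by the camera images, the middle of the tape roll lines up with the pointer to within about 1 mm. I handed the job in at 13.2 s with the arm clear, but the judge's verdict was not reported back.

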